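# Pull a latched battery pack from its leaning charger and set the bench magnifier over it

### The arm

A 6-joint arm with a two-finger parallel gripper is mounted at the origin on the work surface. World frame = base frame: x ahead of the robot, y to its left, z up, the work surface at z = 0. Lengths are in m, angles in rad, forces in N, time in s.
With the tool pointing down it reaches from about 0.275 to 0.875 m from the base axis. Payload 12.5 kg.
Tool frame: the origin (TCP) lies midway between the tips of the shut fingers; the grasp point (between the pads) lies 19 mm behind it; z points along the fingers, y is the line along which they close (so a half turn about z gives the same grasp; the last joint's range is limited). The gripper opens to 85 mm and grips with 20 to 120 N. Pads are 22 mm wide; open, the fingers measure 114 mm over their backs; the gripper's body (76 mm by 85 mm) begins 54 mm behind the grasp point. The pads swing forward as they close: fully open they stand 13 mm farther back than shut.
Start: joints at [1.095, 0.351, 1.652, -0, 1.139, -0.085], TCP at [0.209, 0.509, 0.231] pointing down, gripper open.
Joint ranges: [-2.75, 2.75], [-0.79, 2.1], [0.01, 2.65], [-1.57, 4.71], [0.07, 3.14], [-2.87, 2.87]. Speed limits (rad/s): [2.22, 2.22, 2.79, 3.14, 3.14, 3.14].

### API

Orientations are given as a unit quaternion [x, y, z, w].
In Python, from workcell import observe, grab_frame, camera_info, job_done gives the robot as it stands.
- The arm moves only by the tool apply_moves, never from a script. Its argument "moves" is a list of rows, each a list of 7 numbers: the turn, a rotation vector about the tool's x, y, z in units of 0.1 rad (1.0 is 0.1 rad), then the shift along the tool's x, y, z in units of 30 mm (1.0 is 30 mm), then the opening, from -1 (shut) to 1 (fully open). In form: [[wx, wy, wz, dx, dy, dz, claw], ...]. A call has 1 to 5 rows; each row shifts and turns the commanded pose from where the row before left it, along the tool's axes as they then stand; what a row does not reach is not made up. A row lasts 1/12 s, in which the tool goes at most 41.7 mm and 7.16 degrees, less where a joint would pass 70% of its speed; a pose out of reach is approached as far as the arm can. A call with a number of a shift or a turn outside -1 to 1 is refused whole. A call with a gripper value outside its range is refused whole. The fingers move at their own pace and stop on an object; "newtons" is the grip in N (left out, the last holds). Time passes only in rows, so rows that do not move let the fingers close. It gives the time, the measured TCP pose, the force, the opening and the grip force at its end, in the units of the state.
- observe(): the state, without advancing time (a new reading comes with each control period).
- grab_frame(name): name is "side" or "top"; returns (picture, depth): 400x640x3 uint8, red, green, blue; 400x640 float32, m along the optical axis (not along the pixel's ray), 0 where there is no reading.
- camera_info(name): a dict with "mtx" (3x3 intrinsics, pixels), "world_from_camera" (4x4, takes a point from camera to world coordinates). Camera axes: x right, y down, z forward; pixel columns grow to the right and rows downward; lengths in m; the calibration is good to about 2 mm. A picture is of the moment at which its call begins. camera_info takes no time and is no camera call.
- job_done(): hands the job in; it is judged then, once.
The state is a dict: "time_s": time; "joint_positions": joint angles; "dq": joint speeds; "joint_efforts": joint torques, N m; "tool_pos": TCP position; "ee_rot": TCP orientation; "contact_force": force on the tool from outside, world axes, zero at the start; "moment": the same for the moment, N m; "grip_width": finger opening in m; "finger_force": force on a finger pad.
Only numpy, scipy, OpenCV 4.12 (cv2) and the standard library are available. Lean on these libraries where they do the work, as an engineer would, in place of code of your own. Each camera call takes 0.05 s, during which the arm holds its last target. There are 200 camera calls.

### The job

Pull the battery pack out of its leaning charging dock against the sprung catch, stand it upright, same end down as it was in the dock, on the stage of the bench magnifier and let go of it. Then bring the magnifier to it: swing the lens over the pack and tilt the head level, so that the top of the pack can be inspected. Set the pack down gently and leave the other things on the bench where they are.

Things in the scene. Friction and masses are not known exactly. Their poses are not given: they have to be found in the camera images.
- dock: Grey charging dock fixed to the bench, base 150 x 110 x 16 mm, white cheeks up to z = 62 mm. Origin at the centre of its underside, z up. Its socket well leans 30 degrees: from the well's floor centre at (0, 0, 37) mm its axis runs up along (-0.5, 0, 0.866) in dock axes, towards the dock's -x side, which looks roughly away from the robot.
- dock_mouth (a point): Centre of the mouth of the dock's well, 50 mm along the axis from its floor. Well 32 mm (leaning direction) x 46 mm (dock y), walls 9 mm. A sprung nose in its back wall catches the pack's notch: pulled straight out along the well, the pack needs about 10 to 20 N until the nose lets go, then under 10 N.
- pack: Battery pack, 120 mm long, about 0.24 kg. Origin at the centre of its lower end (on the well's floor at the start), z along its length to the top, y along the dock's y. Lower 52 mm: black shank 30 (x) x 44 (y) mm, notched on its +x face. Upper 68 mm: smooth white grip 34 (x) x 50 (y) mm, all outside the well; no lip to hook, so grip it firmly (30 N or more).
- pack_top (a point): Centre of the top end of the pack, 120 mm along its z from the origin.
- magnifier: Bench magnifier fixed to the bench: white base plate from x = -75 to 190 mm, 100 mm wide, 8 mm thick; on it a square grey stage 80 x 80 mm, top at z = 14 mm. Origin under the stage's centre, z up. At x = 150 mm stands the post (24 mm thick) with the swinging boom, centre line 215 mm above the bench.
- stage (a point): Centre of the stage's top face, 14 mm above the bench.
- boom (a joint): Swing of the boom about the post, rad; 0 = lens centre exactly above the stage centre. Growing, it turns anticlockwise seen from above (lens towards the magnifier's -y). Range -0.5 to 1.7; friction (0.2 N m) keeps it where left. Boom 14 x 14 mm; lens centre 150 mm from the post axis.
- boom_knob (a point): Centre of the top end of an upright round grey knob (18 mm diameter) on the boom, 65 mm from the post axis, for swinging it. It stands 33 mm above the boom's top face; this point is 255 mm above the bench.
- head (a joint): Tilt of the magnifier head about the line of the boom, rad; 0 = level, positive = the tab's side raised. Range -0.6 to 1.0; friction keeps it where left (about 0.16 N m, 2 N at the tab).
- lens (a point): Centre of the lens, on the tilt axis, 215 mm above the bench. The head is a round disc 118 mm across (white rim 16 mm thick, glass), z axis square to the lens, x axis along the boom towards the post.
- tab (a point): Middle of the upper face of the tab, near its outer end: 90 mm from the lens centre along the head's +y axis, 5 mm above it. The tab is a grey bar 18 mm wide, 10 mm thick, reaching from the rim to 100 mm from the lens centre. Pressing it down lowers that side of the head.
- tube_rack: Bystander: white tube rack 160 x 70 mm, 80 mm high. Origin at the centre of its underside.
- tip_box: Bystander: pipette-tip box 123 x 88 mm, 63 mm high. Origin at the centre of its underside.
- kit_carton: Bystander: carton 90 x 140 x 100 mm high. Origin at the centre of its underside.
- sharps_tub: Bystander: yellow tub 136 mm across, 160 mm high. Origin at the centre of its underside.

How it is judged:
By the outcome, as a careful person would: the job done as asked, in the order asked, and still so for the second after the job is handed in, with the robot touching nothing.
It also fails if it takes over 72 s, if anything falls off the work surface, if the arm or the gripper's body presses on something with over 40 N, if the wrist force passes 120 N, or if a joint passes its speed limit or range.

## Working session

There is one attempt and no reset: what is moved stays moved. The work goes in short steps, Python scripts to look and compute and a tool call to move; the robot and the scene stay as the last step left them, time stands still between calls to the robot, and variables do not carry over. Pictures are saved under pics/ and viewed, at most 10 in all, crops included, and the job is handed in when it is done.

Besides the shell and the picture viewer there is one more tool, called after ">>>" as a command line: name --pt "numbers of a row" for each row, then --argument value for the rest. apply_moves: Moves the arm, as the interface text tells. Shifts and turns lie within -1 to 1; 1 stands for 30 mm of shift or 0.1 rad of turn. Its arguments: {"type":"object","properties":{"moves":{"type":"array"},"newtons":{"type":"number"}},"required":["moves"]}

```bash
mkdir -p pics; ls; python3 - <<'E'
from workcell import *
import cv2,numpy as np
print(observe())
for n in("side","top"):
    p,d=grab_frame(n); cv2.imwrite(f"pics/{n}0.png",p[:,:,::-1]); np.savez(f"pics/{n}0.npz",p=p,d=d)
    print(n,camera_info(n))
E
```

```text
pics
{'time_s': 0.0, 'joint_positions': array([ 1.09537092e+00,  3.51234268e-01,  1.65242866e+00, -1.57158325e-05,
        1.13906800e+00, -8.46082470e-02]), 'dq': array([ 4.70318476e-04, -1.12428727e-03, -1.27856552e-05,  7.63973368e-04,
       -2.86348437e-04, -2.07332770e-04]), 'joint_efforts': array([ 4.96805933e-04, -5.06107736e+01, -2.91402411e+01, -8.15414160e-05,
        4.59216186e-03,  2.47569943e-05]), 'tool_pos': array([0.20935413, 0.50824576, 0.23075776]), 'ee_rot': array([ 1.94164093e-01,  9.80968899e-01, -5.48941247e-04, -1.50436231e-04]), 'contact_force': array([-0.10012651,  0.42452021,  0.62793739]), 'moment': array([ 0.03394904, -0.02185652, -0.01643068]), 'finger_force': 0.0, 'grip_width': 0.08534886069016813}
side {'mtx': array([[421.05383842,   0.        , 320.29300207],
       [  0.        , 421.05383842, 196.91781411],
       [  0.        ,   0.        ,   1.        ]]), 'world_from_camera': array([[ 0.96754762, -0.12299502,  0.22073476,  0.23176413],
       [-0.25253982, -0.50065991,  0.8279875 , -1.2038961 ],
       [ 0.0086747 , -0.85686165, -0.51547344,  0.92091163],
       [ 0.        ,  0.        ,  0.        ,  1.        ]])}
top {'mtx': array([[447.25879618,   0.        , 319.86168174],
       [  0.        , 447.25879618, 197.8146357 ],
       [  0.        ,   0.        ,   1.        ]]), 'world_from_camera': array([[ 1.64176587e-03, -9.97286206e-01,  7.36038580e-02,
         4.22311095e-01],
       [-9.99998648e-01, -1.64379156e-03,  3.30554002e-05,
         1.00151180e-02],
       [ 8.80237057e-05, -7.36038128e-02, -9.97287557e-01,
         1.71677336e+00],
       [ 0.00000000e+00,  0.00000000e+00,  0.00000000e+00,
         1.00000000e+00]])}
```

View pics/side0.png

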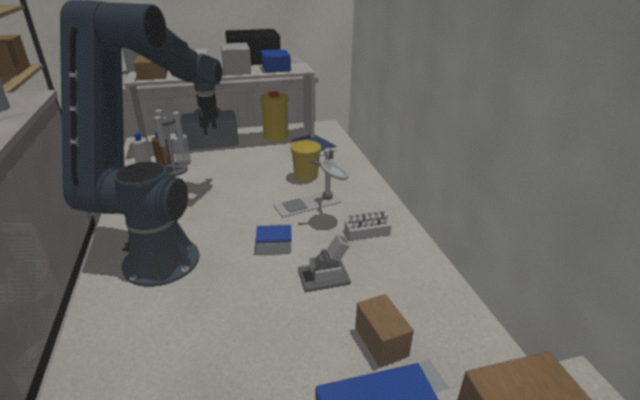

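View pics/top0.png

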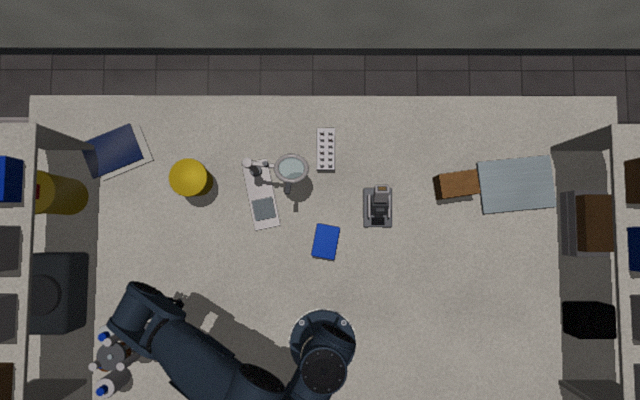

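The top view shows the magnifier with its stage at (263,209), post at (256,170), lens at (291,168), and the tab pointing towards (288,190). The dock is at (377,207) with the pack leaning to (382,188), and the tip box at (325,241). The side view shows the pack at (338,247). Next I'll zoom in and deproject.

```bash
cat > h.py <<'E'
from workcell import *
import cv2,numpy as np
def deproj(name,u,v,d):
    c=camera_info(name);K=c["mtx"];T=c["world_from_camera"]
    u,v,d=map(np.asarray,(u,v,d))
    p=np.stack([(u-K[0,2])/K[0,0]*d,(v-K[1,2])/K[1,1]*d,d],-1)
    return p@T[:3,:3].T+T[:3,3]
def onplane(name,u,v,z):
    c=camera_info(name);T=c["world_from_camera"]
    r=deproj(name,u,v,1.)-T[:3,3]
    return T[:3,3]+r*((z-T[2,3])/r[...,2])[...,None]
def cloud(name,d):
    v,u=np.mgrid[:400,:640]
    return deproj(name,u,v,d)
E
python3 - <<'E'
from h import *
t=np.load("pics/top0.npz");s=np.load("pics/side0.npz")
cv2.imwrite("pics/tc.png",cv2.resize(t["p"][125:245,235:395,::-1],None,fx=5,fy=5,interpolation=cv2.INTER_CUBIC))
cv2.imwrite("pics/sc.png",cv2.resize(s["p"][140:300,240:400,::-1],None,fx=3.75,fy=3.75,interpolation=cv2.INTER_CUBIC))
for n,q in(("top",t),("side",s)):
    P=cloud(n,q["d"])
    pts={"top":[(340,300),(263,209),(256,170),(291,168),(295,205),(382,188),(377,222),(325,241),(190,177)],"side":[(294,205),(330,153),(335,170),(338,247),(325,280),(274,233)]}[n]
    for u,v in pts: print(n,u,v,P[v,u].round(3))
E
```

```text
top 340 300 [ 0.162 -0.067  0.003]
top 263 209 [0.505 0.226 0.019]
top 256 170 [0.648 0.248 0.065]
top 291 168 [0.634 0.108 0.218]
top 295 205 [0.521 0.105 0.006]
top 382 188 [ 0.574 -0.21   0.142]
top 377 222 [ 0.456 -0.207  0.018]
top 325 241 [ 0.385 -0.009  0.06 ]
top 190 177 [0.609 0.464 0.163]
side 294 205 [0.499 0.21  0.019]
side 330 153 [0.639 0.187 0.243]
side 335 170 [0.634 0.102 0.214]
side 338 247 [ 0.548 -0.233  0.13 ]
side 325 280 [ 0.504 -0.25   0.022]
side 274 233 [ 0.383 -0.021  0.063]
```

View pics/tc.png

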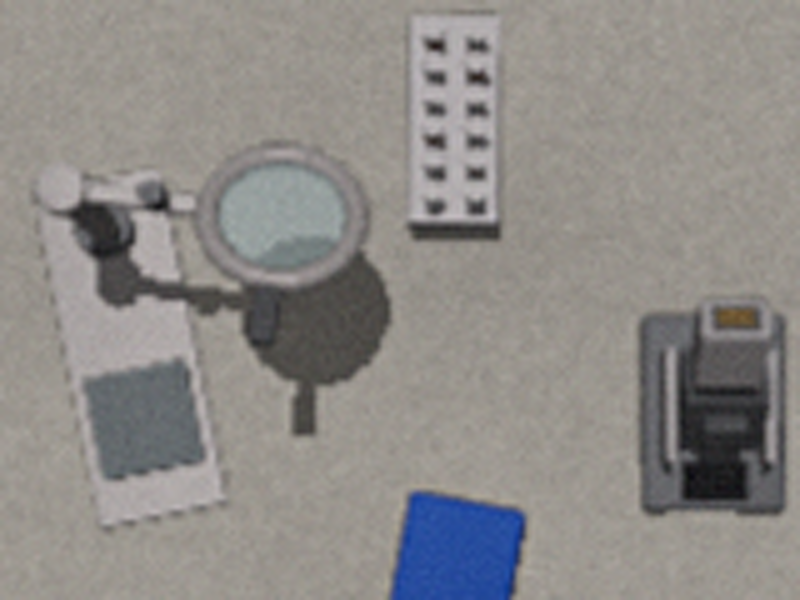

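View pics/sc.png

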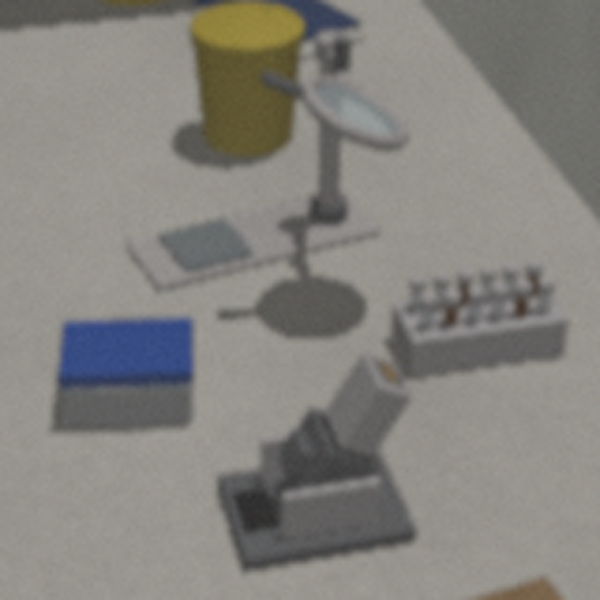

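The crops show the stage centre near top pixel (264,209), the boom pointing to the right of the post with the tab towards the robot and raised, and the pack top with its brown contact at (382,188). Now I'll fit the poses.

```bash
cat > meas.py <<'E'
from h import *
t=np.load("pics/top0.npz");s=np.load("pics/side0.npz")
Pt,Ps=cloud("top",t["d"]),cloud("side",s["d"])
def big(m): return max(cv2.findContours(m.astype(np.uint8),cv2.RETR_EXTERNAL,cv2.CHAIN_APPROX_NONE)[0],key=cv2.contourArea)
def rect(n,m,z):
    c=big(m)[:,0].astype(float); w=onplane(n,c[:,0],c[:,1],z)[:,:2].astype(np.float32)
    (cx,cy),wh,a=cv2.minAreaRect(w*1000); print(n,"rect centre",round(cx,1),round(cy,1),np.round(wh,1),round(a,2))
win=lambda P,x0,x1,y0,y1:(P[...,0]>x0)&(P[...,0]<x1)&(P[...,1]>y0)&(P[...,1]<y1)
for n,P,q in(("top",Pt,t),("side",Ps,s)):
    hsv=cv2.cvtColor(q["p"],cv2.COLOR_RGB2HSV); g=q["p"].mean(2)
    w=win(P,.42,.60,.14,.31)&(abs(P[...,2]-.012)<.02)
    # stage: bluish grey
    diff=q["p"][...,2].astype(int)-q["p"][...,0]
    m=w&(diff>3)&(g<150); rect(n,m,.014)
    m=win(P,.40,.62,-.31,-.12)&(P[...,2]>.010)&(P[...,2]<.2)
    if n=="top":
        mm=win(P,.40,.62,-.31,-.12)&(g<135); rect(n,cv2.morphologyEx(mm.astype(np.uint8),cv2.MORPH_OPEN,np.ones((3,3))),.016)
    k=win(P,.5,.66,-.3,-.12)&(P[...,2]>.133); print(n,"packtop cloud",k.sum(),P[k].mean(0).round(4),P[k].min(0).round(3),P[k].max(0).round(3))
    k=win(P,.5,.72,.03,.175)&(P[...,2]>.13); A=P[k];
    for _ in range(3):
        c=A.mean(0);_,S,V=np.linalg.svd(A-c,full_matrices=False);nv=V[2]*np.sign(V[2,2]);A=A[abs((A-c)@nv)<.012]
    print(n,"lens",len(A),c.round(4),nv.round(3),"tilt",np.arccos(nv[2]).round(3),A.min(0).round(3),A.max(0).round(3))
    k=win(P,.55,.75,.14,.32)&(P[...,2]>.2); print(n,"boom",k.sum(),P[k].mean(0).round(3))
    k=k&(P[...,2]>.238); print(n,"knob",k.sum(),P[k].round(3)[:12].tolist())
E
python3 meas.py
```

```text
Traceback (most recent call last):
  File "meas.py", line 14, in <module>
    m=w&(diff>3)&(g<150); rect(n,m,.014)
                          ~~~~^^^^^^^^^^
  File "meas.py", line 6, in rect
    c=big(m)[:,0].astype(float); w=onplane(n,c[:,0],c[:,1],z)[:,:2].astype(np.float32)
                                   ~~~~~~~^^^^^^^^^^^^^^^^^^^
  File "h.py", line 10, in onplane
    r=deproj(name,u,v,1.)-T[:3,3]
      ~~~~~~^^^^^^^^^^^^^
  File "h.py", line 6, in deproj
    p=np.stack([(u-K[0,2])/K[0,0]*d,(v-K[1,2])/K[1,1]*d,d],-1)
ValueError: all input arrays must have the same shape
```

```bash
sed -i 's/u,v,d=map(np.asarray,(u,v,d))/u,v,d=np.broadcast_arrays(u,v,d)/' h.py; python3 meas.py
```

```text
top rect centre 506.9 225.4 [78.6 76.9] 13.49
top rect centre 517.2 -207.7 [114.6 168.3] 89.7
top packtop cloud 138 [ 0.5674 -0.2077  0.1422] [ 0.549 -0.232  0.133] [ 0.585 -0.182  0.155]
top lens 874 [0.629  0.1102 0.2236] [ 0.429 -0.057  0.901] tilt 0.448 [0.545 0.053 0.192] [0.686 0.175 0.269]
top boom 339 [0.643 0.197 0.227]
top knob 41 [[0.652, 0.198, 0.255], [0.652, 0.194, 0.255], [0.651, 0.191, 0.256], [0.651, 0.187, 0.26], [0.649, 0.202, 0.251], [0.648, 0.198, 0.255], [0.648, 0.194, 0.257], [0.649, 0.192, 0.251], [0.648, 0.188, 0.255], [0.649, 0.185, 0.254], [0.645, 0.201, 0.258], [0.646, 0.199, 0.248]]
side rect centre 502.1 216.8 [70.4 70.8] 7.45
side packtop cloud 133 [ 0.562  -0.2163  0.1412] [ 0.546 -0.239  0.133] [ 0.584 -0.182  0.152]
side lens 405 [0.6232 0.1002 0.2236] [ 0.422 -0.08   0.903] tilt 0.444 [0.543 0.044 0.192] [0.685 0.174 0.265]
side boom 145 [0.641 0.194 0.228]
side knob 28 [[0.642, 0.199, 0.254], [0.644, 0.194, 0.256], [0.651, 0.201, 0.252], [0.634, 0.186, 0.257], [0.637, 0.183, 0.258], [0.642, 0.186, 0.256], [0.648, 0.192, 0.252], [0.65, 0.185, 0.255], [0.635, 0.189, 0.251], [0.638, 0.185, 0.253], [0.644, 0.19, 0.25], [0.644, 0.18, 0.254]]
```

The measurements agree with the given sizes. The dock is at about (0.513, -0.2075) with its yaw near 180°, the pack top is at about (0.573, -0.208, 0.141), the stage is at (0.507, 0.225) with yaw about 13°, and the head tilt is +0.45. Next is the transit to above the pack.

>>> apply_moves --pt "0 0 -1 0 0 -0.5 1" --pt "0 0 -1 0 0 -0.5 1" --pt "0 0 -1 0 0 0 1" --pt "0 0 -0.9 0 0 0 1"

```text
time_s: 0.43
tool_pos: [0.2095, 0.5087, 0.2619]
ee_rot: [-0.002, 1.0, 0.0, 0.0]
contact_force: [-1.4, -0.0, -0.6]
grip_width: 0.0854
finger_force: 0.0
```

>>> apply_moves --pt "0 0 0 -0.5 -0.95 0 1" --pt "0 0 0 -0.5 -0.95 0 1" --pt "0 0 0 -0.5 -0.95 0 1" --pt "0 0 0 -0.5 -0.95 0 1" --pt "0 0 0 -0.5 -0.95 0 1"

```text
time_s: 0.85
tool_pos: [0.2846, 0.3645, 0.261]
ee_rot: [0.0, 1.0, -0.0, -0.0]
contact_force: [0.1, 0.4, -0.6]
grip_width: 0.0853
finger_force: 0.0
```

>>> apply_moves --pt "0 0 0 -0.5 -0.95 0 1" --pt "0 0 0 -0.5 -0.95 0 1" --pt "0 0 0 -0.5 -0.95 0 1" --pt "0 0 0 -0.5 -0.95 0 1" --pt "0 0 0 -0.5 -0.95 0 1"

```text
time_s: 1.27
tool_pos: [0.3595, 0.2219, 0.2612]
ee_rot: [0.0, 1.0, -0.0, -0.0]
contact_force: [1.8, 0.4, -0.1]
grip_width: 0.0855
finger_force: 0.0
```

>>> apply_moves --pt "0 0 0 -0.5 -0.95 0 1" --pt "0 0 0 -0.5 -0.95 0 1" --pt "0 0 0 -0.5 -0.95 0 1" --pt "0 0 0 -0.5 -0.95 0 1" --pt "0 0 0 -0.5 -0.95 0 1"

```text
time_s: 1.68
tool_pos: [0.4344, 0.0793, 0.2612]
ee_rot: [0.0, 1.0, 0.0, -0.0]
contact_force: [0.1, 0.7, -0.9]
grip_width: 0.0853
finger_force: 0.0
```

>>> apply_moves --pt "0 0 0 -0.5 -0.95 0 1" --pt "0 0 0 -0.5 -0.95 0 1" --pt "0 0 0 -0.5 -0.95 0 1" --pt "0 0 0 -0.5 -0.95 0 1" --pt "0 0 0 -0.5 -0.95 0 1"

```text
time_s: 2.1
tool_pos: [0.5094, -0.0633, 0.261]
ee_rot: [0.0, 1.0, 0.0, -0.0]
contact_force: [-0.6, -0.2, -0.1]
grip_width: 0.0855
finger_force: 0.0
```

```bash
cat > plan.py <<'E'
import sys;from h import *
from scipy.spatial.transform import Rotation as R
# usage: plan.py x y z  lean(rad, tool z toward -heading) yaw(rad of tool y from world +y)
def plan(p,lean,yaw):
    o=observe(); Rc=R.from_quat(o["ee_rot"]); m=Rc.as_matrix()
    Rt=R.from_euler("z",yaw)*R.from_euler("y",lean)*R.from_matrix(np.diag([-1.,1,-1]))
    print("t",round(o["time_s"],2),"pos",o["tool_pos"].round(4),"z",m[:,2].round(3),"y",m[:,1].round(3),"F",o["contact_force"].round(1),"w",round(o["grip_width"],4),"fp",round(o["finger_force"],1),"q",o["joint_positions"].round(2))
    d=np.array(p)-o["tool_pos"]
    print(" turn",((Rc.inv()*Rt).as_rotvec()/.1).round(2)," shift now-axes",(m.T@d/.03).round(2)," target-axes",(Rt.as_matrix().T@d/.03).round(2))
if __name__=="__main__":
    a=list(map(float,sys.argv[1:])); plan(a[:3],a[3],a[4])
E
python3 plan.py .593 -.208 .176 .5236 0
python3 - <<'E'
from h import *
t=np.load("pics/top0.npz");p=t["p"].astype(int)
# brown contact & base side edges
m=(p[...,0]-p[...,2]>40);m[:,:370]=0;m[:,395:]=0;m[:180]=0;m[200:]=0
v,u=np.nonzero(m);print("brown",len(u),onplane("top",u.mean(),v.mean(),.141).round(4))
g=p.mean(2)
for v in range(192,226,4):
    L=g[v,355:372];Rr=g[v,383:400]
    dl=-np.diff(L);dr=np.diff(Rr);ul=355.5+np.sum(np.arange(16)*np.clip(dl,3,None)**2)/np.sum(np.clip(dl,3,None)**2);ur=383.5+np.sum(np.arange(16)*np.clip(dr,3,None)**2)/np.sum(np.clip(dr,3,None)**2)
    print(v,onplane("top",ul,v,.016)[:2].round(4),onplane("top",ur,v,.016)[:2].round(4))
E
```

```text
t 2.1 pos [ 0.5094 -0.0633  0.261 ] z [-0.  0. -1.] y [0.001 1.    0.   ] F [-0.6 -0.2 -0.1] w 0.0855 fp 0.0 q [-0.21  0.25  1.71  0.    1.18 -1.78]
 turn [ 0.    5.23 -0.01]  shift now-axes [-2.79 -4.82  2.83]  target-axes [-3.83 -4.82  1.06]
brown 18 [ 0.5738 -0.2092  0.141 ]
192 [ 0.5704 -0.152 ] [ 0.5705 -0.2632]
196 [ 0.5551 -0.1706] [ 0.5552 -0.2574]
200 [ 0.5398 -0.1706] [ 0.5399 -0.2578]
204 [ 0.5245 -0.1728] [ 0.5246 -0.2561]
208 [ 0.5093 -0.1719] [ 0.5094 -0.2548]
212 [ 0.494  -0.1725] [ 0.4942 -0.2535]
216 [ 0.4788 -0.1615] [ 0.4789 -0.2549]
220 [ 0.4636 -0.1587] [ 0.4637 -0.2491]
224 [ 0.4484 -0.1623] [ 0.4486 -0.2499]
```

>>> apply_moves --pt "0 0 0 -0.5 -0.8 0 1" --pt "0 0 0 -0.5 -0.8 0 1" --pt "0 0 0 -0.5 -0.8 0 1" --pt "0 0 0 -0.5 -0.8 0 1" --pt "0 0 0 -0.5 -0.8 0 1"

```text
time_s: 2.52
tool_pos: [0.5843, -0.1831, 0.2608]
ee_rot: [0.0, 1.0, 0.0, -0.0]
contact_force: [-0.3, 0.7, 0.3]
grip_width: 0.0853
finger_force: 0.0
```

>>> apply_moves --pt "0 0 0 -0.3 -0.8 0 1" --pt "0 1 0 0 0 0 1" --pt "0 1 0 0 0 0 1" --pt "0 1 0 0 0 0 1" --pt "0 1 0 0 0 0 1"

```text
time_s: 2.93
tool_pos: [0.5929, -0.2059, 0.2615]
ee_rot: [0.001, 0.98, -0.0, -0.201]
contact_force: [-0.3, -0.5, 0.7]
grip_width: 0.0855
finger_force: 0.0
```

>>> apply_moves --pt "0 1 0 0 0 0 1" --pt "0 0.24 0 0 0 0 1" --pt "0 0 0 0 0 0 1"

```text
time_s: 3.18
tool_pos: [0.5932, -0.2054, 0.2591]
ee_rot: [-0.0, 0.965, 0.001, -0.261]
contact_force: [0.4, 0.2, -0.4]
grip_width: 0.0853
finger_force: 0.0
```

```bash
python3 plan.py .593 -.208 .176 .5236 0; python3 plan.py .546 -.208 .094 .5236 0
```

```text
t 3.18 pos [ 0.5932 -0.2054  0.2591] z [-0.504  0.001 -0.864] y [0.    1.    0.001] F [ 0.4  0.2 -0.4] w 0.0853 fp 0.0 q [-0.34  0.75  1.02 -0.17  1.87 -1.92]
 turn [ 0.01 -0.05  0.  ]  shift now-axes [-1.39 -0.09  2.4 ]  target-axes [-1.38 -0.09  2.4 ]
t 3.18 pos [ 0.5932 -0.2054  0.2591] z [-0.504  0.001 -0.864] y [0.    1.    0.001] F [ 0.4  0.2 -0.4] w 0.0853 fp 0.0 q [-0.34  0.75  1.02 -0.17  1.87 -1.92]
 turn [ 0.01 -0.05  0.  ]  shift now-axes [-1.41 -0.09  5.55]  target-axes [-1.39 -0.09  5.55]
```

>>> apply_moves --pt "0 0 0 -0.7 -0.1 0 1" --pt "0 0 0 -0.7 0 0 1" --pt "0 0 0 0 0 0.9 1" --pt "0 0 0 0 0 0.9 1" --pt "0 0 0 0 0 0.9 1"

```text
time_s: 3.6
tool_pos: [0.5882, -0.2087, 0.1691]
ee_rot: [0.0, 0.966, 0.0, -0.258]
contact_force: [0.0, -1.2, -0.6]
grip_width: 0.0851
finger_force: 0.0
```

>>> apply_moves --pt "0 0 0 0 0 0.8 1" --pt "0 0 0 0 0 0.7 1" --pt "0 0 0 0 0 0.7 1" --pt "0 0 0 0 0 0.6 1" --pt "0 0 0 0 0 0 1"

```text
time_s: 4.02
tool_pos: [0.5441, -0.2083, 0.0951]
ee_rot: [0.001, 0.965, 0.001, -0.261]
contact_force: [-0.3, -0.2, -0.3]
grip_width: 0.0853
finger_force: 0.0
```

```bash
python3 plan.py .546 -.208 .094 .5236 0; python3 - <<'E'
from h import *
p,d=grab_frame("side"); cv2.imwrite("pics/s1.png",cv2.resize(p[160:300,260:400,::-1],None,fx=4,fy=4,interpolation=cv2.INTER_CUBIC))
E
```

```text
t 4.02 pos [ 0.5441 -0.2083  0.0951] z [-0.503  0.002 -0.864] y [0.002 1.    0.002] F [-0.3 -0.2 -0.3] w 0.0853 fp 0.0 q [-0.36  0.82  1.3  -0.18  1.51 -1.88]
 turn [ 0.02 -0.04 -0.01]  shift now-axes [-0.07  0.01  0.  ]  target-axes [-0.07  0.01  0.  ]
```

View pics/s1.png

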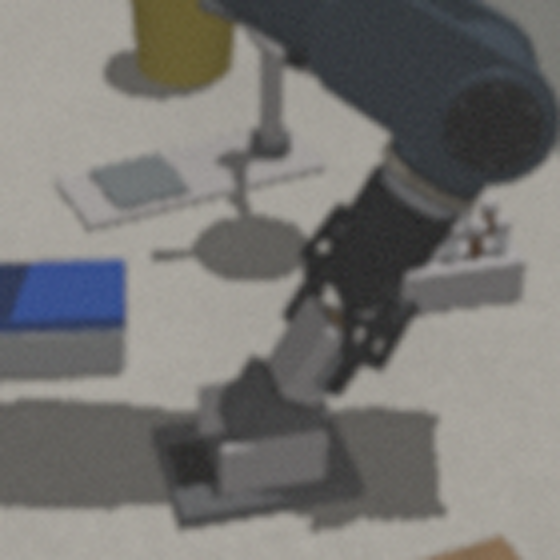

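The fingers sit on both sides of the white grip at crop (310,340), in line with the pack. I'll close with 70 N.

>>> apply_moves --pt "0 0 0 -0.05 0 0 -1" --pt "0 0 0 0 0 0 -1" --pt "0 0 0 0 0 0 -1" --pt "0 0 0 0 0 0 -1" --pt "0 0 0 0 0 0 -1" --newtons 70

```text
time_s: 4.48
tool_pos: [0.549, -0.2089, 0.0978]
ee_rot: [0.0, 0.966, -0.0, -0.258]
contact_force: [3.7, 1.1, 5.3]
grip_width: 0.0492
finger_force: 73.5
```

>>> apply_moves --pt "0 0 0 0 0 0 -1" --pt "0 0 0 0 0 0 -1" --pt "0 0 0 0 0 0 -1" --pt "0 0 0 0 0 0 -1" --pt "0 0 0 0 0 0 -1"

```text
time_s: 4.9
tool_pos: [0.549, -0.2089, 0.0978]
ee_rot: [0.0, 0.966, -0.0, -0.258]
contact_force: [3.4, -0.8, 5.3]
grip_width: 0.0494
finger_force: 73.5
```

>>> apply_moves --pt "0 0 0 0 0 -0.2 -1" --pt "0 0 0 0 0 -0.2 -1" --pt "0 0 0 0 0 -0.2 -1" --pt "0 0 0 0 0 -0.2 -1" --pt "0 0 0 0 0 -0.2 -1"

```text
time_s: 5.32
tool_pos: [0.5636, -0.2087, 0.1233]
ee_rot: [0.0, 0.966, 0.0, -0.259]
contact_force: [-0.2, -0.7, -1.9]
grip_width: 0.0494
finger_force: 77.4
```

>>> apply_moves --pt "0 0 0 0 0 -0.2 -1" --pt "0 0 0 0 0 -0.2 -1" --pt "0 0 0 0 0 -0.2 -1" --pt "0 0 0 0 0 -0.2 -1" --pt "0 0 0 0 0 0 -1"

```text
time_s: 5.73
tool_pos: [0.5759, -0.2089, 0.1447]
ee_rot: [0.0, 0.966, -0.0, -0.258]
contact_force: [-0.2, -0.4, -2.8]
grip_width: 0.0492
finger_force: 77.4
```

The catch let go and the pack is coming out freely. I'll carry on out, then bring it upright.

>>> apply_moves --pt "0 0 0 0 0 -0.4 -1" --pt "0 0 0 0 0 -0.6 -1" --pt "0 0 0 0 0 -0.8 -1" --pt "0 0 0 0 0 -0.8 -1" --pt "0 0 0 0 0 -0.4 -1"

```text
time_s: 6.15
tool_pos: [0.6213, -0.2089, 0.2238]
ee_rot: [0.0, 0.966, -0.0, -0.258]
contact_force: [0.1, -0.7, -1.1]
grip_width: 0.0492
finger_force: 77.4
```

>>> apply_moves --pt "0 -0.8 0 0 0 0 -1" --pt "0 -0.9 0 0 0 0 -1" --pt "0 -0.9 0 0 0 0 -1" --pt "0 -0.9 0 0 0 0 -1" --pt "0 -0.9 0 0 0 0 -1"

```text
time_s: 6.57
tool_pos: [0.6199, -0.2088, 0.2216]
ee_rot: [0.001, 0.999, -0.0, -0.04]
contact_force: [0.8, -0.2, -2.3]
grip_width: 0.0492
finger_force: 77.4
```

>>> apply_moves --pt "0 -0.8 0 0 0 0 -1" --pt "0 0 0 0.5 0 0 -1" --pt "0 0 0 0.9 0 0 -1" --pt "0 0 0 0.9 0 0 -1" --pt "0 0 0 0.9 0 0 -1"

```text
time_s: 6.98
tool_pos: [0.5224, -0.2085, 0.2215]
ee_rot: [0.0, 1.0, 0.0, -0.003]
contact_force: [-0.5, -1.2, -2.9]
grip_width: 0.0495
finger_force: 77.4
```

```bash
python3 plan.py .46 .225 .20 0 0.2; python3 - <<'E'
from h import *
p,d=grab_frame("side"); cv2.imwrite("pics/s2.png",cv2.resize(p[120:280,240:400,::-1],None,fx=3.5,fy=3.5,interpolation=cv2.INTER_CUBIC))
E
```

```text
t 6.98 pos [ 0.5224 -0.2085  0.2215] z [-0.005  0.    -1.   ] y [0.001 1.    0.   ] F [-0.5 -1.2 -2.9] w 0.0495 fp 77.4 q [-0.46  0.39  1.63 -0.    1.13 -2.03]
 turn [ 0.01 -0.05 -2.01]  shift now-axes [ 2.09 14.45  0.73]  target-axes [-0.83 14.57  0.72]
```

View pics/s2.png

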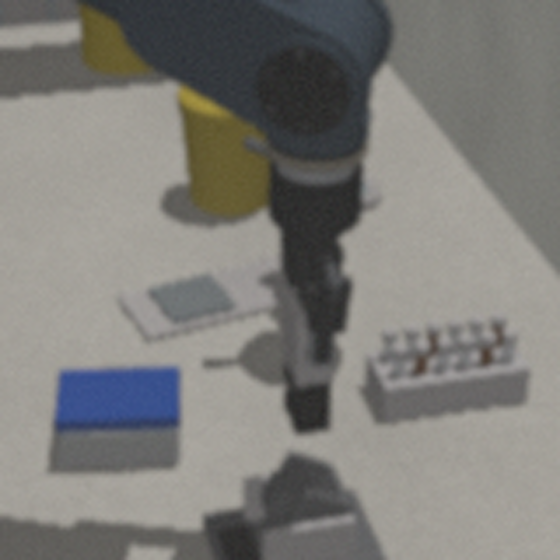

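The pack is held upright with the shank down, its bottom at crop (308,428), and the dock is empty. Moving on to the stage.

>>> apply_moves --pt "0 0 0 0.85 0.6 0 -1" --pt "0 0 0 0.85 0.8 0 -1" --pt "0 0 0 0.8 0.8 0 -1" --pt "0 0 0 0 0.95 0 -1" --pt "0 0 0 0 0.95 0 -1"

```text
time_s: 7.45
tool_pos: [0.4478, -0.0848, 0.2223]
ee_rot: [0.001, 1.0, -0.0, -0.002]
contact_force: [1.6, 1.0, -1.1]
grip_width: 0.049
finger_force: 77.4
```

>>> apply_moves --pt "0 0 0 0 0.95 0 -1" --pt "0 0 0 0 0.95 0 -1" --pt "0 0 0 0 0.95 0 -1" --pt "0 0 0 0 0.95 0 -1" --pt "0 0 0 0 0.95 0 -1"

```text
time_s: 7.87
tool_pos: [0.4488, 0.0582, 0.2222]
ee_rot: [0.0, 1.0, -0.0, -0.002]
contact_force: [0.6, -0.5, -2.9]
grip_width: 0.0491
finger_force: 77.4
```

>>> apply_moves --pt "0 0 0 0 0.95 0 -1" --pt "0 0 0 0 0.95 0 -1" --pt "0 0 0 0 0.95 0 -1" --pt "0 0 0 0 0.95 0 -1" --pt "0 0 0 0 0.9 0 -1"

```text
time_s: 8.28
tool_pos: [0.4489, 0.1993, 0.2221]
ee_rot: [0.0, 1.0, -0.0, -0.002]
contact_force: [0.0, 0.2, -1.9]
grip_width: 0.0495
finger_force: 77.4
```

>>> apply_moves --pt "0 0 -1 0 0 0 -1" --pt "0 0 -1 0 0 0 -1" --pt "0 0 -0.2 0 0 0 -1" --pt "0 0 0 0 0 0 -1"

```text
time_s: 8.62
tool_pos: [0.4492, 0.1977, 0.222]
ee_rot: [-0.109, 0.994, 0.0, -0.002]
contact_force: [-0.7, -1.1, -2.2]
grip_width: 0.0491
finger_force: 77.4
```

```bash
python3 plan.py .507 .225 .13 0 0.22; python3 - <<'E'
from h import *
o=observe()["tool_pos"]
p,d=grab_frame("side");P=cloud("side",d);
k=(abs(P[...,0]-o[0])<.05)&(abs(P[...,1]-o[1])<.06)&(P[...,2]>.08)&(P[...,2]<o[2]-.025)
A=P[k];print(k.sum(),A.min(0).round(3),A.mean(0).round(3)); v,u=np.nonzero(k); b=v.max(); uu=u[v>=b-1].mean(); print("bottom pixel",uu,b)
# lowest visible edge: ray through bottom pixel, on near face y=o_y-.022
c=camera_info("side");T=c["world_from_camera"][:3,3]; r=deproj("side",uu,b+.5,1.)-T; print(T+r*((o[1]-.022-T[1])/r[1]))
E
```

```text
t 8.62 pos [0.4492 0.1977 0.222 ] z [-0.004 -0.    -1.   ] y [-0.216  0.976  0.001] F [-0.7 -1.1 -2.2] w 0.0491 fp 77.4 q [ 0.32  0.26  1.81  0.    1.08 -1.47]
 turn [ 0.01 -0.04 -0.02]  shift now-axes [-2.09  0.47  3.06]  target-axes [-2.08  0.47  3.07]
130 [0.429 0.168 0.148] [0.447 0.182 0.174]
bottom pixel 281.09090909090907 182
[0.44596162 0.17573457 0.14752479]
```

>>> apply_moves --pt "0 -0.04 0 -0.7 0.16 0 -1" --pt "0 0 0 -0.7 0.16 0 -1" --pt "0 0 0 -0.7 0.15 0 -1" --pt "0 0 0 0 0 0.8 -1" --pt "0 0 0 0 0 0.8 -1"

```text
time_s: 9.08
tool_pos: [0.5093, 0.2255, 0.1741]
ee_rot: [-0.108, 0.994, 0.001, 0.001]
contact_force: [-0.5, 0.3, -3.4]
grip_width: 0.0492
finger_force: 77.6
```

>>> apply_moves --pt "0 0 0 0 0 0.8 -1" --pt "0 0 0 0 0 0.8 -1" --pt "0 0 0 0 0 0.6 -1" --pt "0 0 0 0 0 0.3 -1" --pt "0 0 0 0 0 0 -1"

```text
time_s: 9.5
tool_pos: [0.507, 0.2248, 0.0973]
ee_rot: [-0.108, 0.994, 0.0, -0.002]
contact_force: [-0.7, -0.1, -2.1]
grip_width: 0.0494
finger_force: 77.5
```

```bash
python3 plan.py .507 .225 .085 0 0.22
```

```text
t 9.5 pos [0.507  0.2248 0.0973] z [-0.003 -0.    -1.   ] y [-0.215  0.977  0.   ] F [-0.7 -0.1 -2.1] w 0.0494 fp 77.5 q [ 0.33  0.53  1.75  0.    0.86 -1.46]
 turn [ 0.   -0.03 -0.03]  shift now-axes [-0.    0.01  0.41]  target-axes [-0.    0.01  0.41]
```

Slow lowering, 1.5 mm per row, watching the force.

>>> apply_moves --pt "0 0 0 0 0 0.06 -1" --pt "0 0 0 0 0 0.06 -1" --pt "0 0 0 0 0 0.05 -1" --pt "0 0 0 0 0 0.05 -1" --pt "0 0 0 0 0 0 -1"

```text
time_s: 9.92
tool_pos: [0.5079, 0.2255, 0.0926]
ee_rot: [-0.109, 0.994, 0.001, 0.0]
contact_force: [-0.1, 0.3, -3.0]
grip_width: 0.0493
finger_force: 77.5
```

>>> apply_moves --pt "0 0 0 0 0 0.05 -1" --pt "0 0 0 0 0 0.05 -1" --pt "0 0 0 0 0 0 -1"

```text
time_s: 10.17
tool_pos: [0.5077, 0.2254, 0.0892]
ee_rot: [-0.109, 0.994, 0.0, -0.0]
contact_force: [-0.4, -0.1, -1.9]
grip_width: 0.0492
finger_force: 77.6
```

>>> apply_moves --pt "0 0 0 0 0 0.05 -1" --pt "0 0 0 0 0 0.04 -1" --pt "0 0 0 0 0 0 -1"

```text
time_s: 10.42
tool_pos: [0.5077, 0.2254, 0.0864]
ee_rot: [-0.109, 0.994, 0.0, -0.0]
contact_force: [-0.1, -0.1, -3.2]
grip_width: 0.0492
finger_force: 77.5
```

>>> apply_moves --pt "0 0 0 0 0 0.04 -1" --pt "0 0 0 0 0 0 -1"

```text
time_s: 10.58
tool_pos: [0.5081, 0.2255, 0.0861]
ee_rot: [-0.109, 0.994, 0.0, 0.0]
contact_force: [-1.4, -1.3, 4.7]
grip_width: 0.049
finger_force: 77.9
```

Contact at about 7 N. I'll ease the grip and open.

>>> apply_moves --pt "0 0 0 0 0 0 -1" --pt "0 0 0 0 0 0 -1" --pt "0 0 0 0 0 0 0.3" --pt "0 0 0 0 0 0 0.6" --pt "0 0 0 0 0 0 1" --newtons 20

```text
time_s: 11.0
tool_pos: [0.5079, 0.2255, 0.0854]
ee_rot: [-0.109, 0.994, 0.0, 0.0]
contact_force: [0.4, -0.3, 0.1]
grip_width: 0.0777
finger_force: 0.0
```

>>> apply_moves --pt "0 0 0 0 0 0 1" --pt "0 0 0 0 0 0 1" --pt "0 0 0 0 0 0 1"

```text
time_s: 11.25
tool_pos: [0.5078, 0.2254, 0.0854]
ee_rot: [-0.109, 0.994, 0.0, -0.0]
contact_force: [-0.5, 0.6, 1.2]
grip_width: 0.0855
finger_force: 0.0
```

```bash
python3 plan.py .507 .225 .25 0 0.22
```

```text
t 11.25 pos [0.5078 0.2254 0.0854] z [-0.     0.001 -1.   ] y [-0.217  0.976  0.001] F [-0.5  0.6  1.2] w 0.0855 fp 0.0 q [ 0.33  0.55  1.75  0.    0.84 -1.46]
 turn [ 0.01  0.   -0.01]  shift now-axes [ 0.03 -0.   -5.49]  target-axes [ 0.03 -0.01 -5.49]
```

>>> apply_moves --pt "0 0 0 0 0 -0.3 1" --pt "0 0 0 0 0 -0.5 1" --pt "0 0 0 0 0 -0.8 1" --pt "0 0 0 0 0 -0.9 1" --pt "0 0 0 0 0 -0.9 1"

```text
time_s: 11.67
tool_pos: [0.5076, 0.2253, 0.1891]
ee_rot: [-0.109, 0.994, 0.0, -0.0]
contact_force: [-0.1, -0.2, 1.3]
grip_width: 0.0853
finger_force: 0.0
```

>>> apply_moves --pt "0 0 0 0 0 -0.9 1" --pt "0 0 0 0 0 -0.9 1" --pt "0 0 0 0 0 -0.9 1" --pt "0 0 0 0 0 -0.9 1" --pt "0 0 0 0 0 -0.9 1"

```text
time_s: 12.08
tool_pos: [0.5074, 0.2251, 0.3246]
ee_rot: [-0.109, 0.994, 0.001, 0.0]
contact_force: [0.0, 0.3, 0.1]
grip_width: 0.0857
finger_force: 0.0
```

>>> apply_moves --pt "0 0 0 0.9 0 0 1" --pt "0 0 0 0.9 0 0 1" --pt "0 0 0 0.9 0 0 1" --pt "0 0 0 0.9 0 0 1" --pt "0 0 0 0.9 0 0 1"

```text
time_s: 12.5
tool_pos: [0.3746, 0.1954, 0.323]
ee_rot: [-0.109, 0.994, 0.001, 0.0]
contact_force: [0.4, 0.0, 0.5]
grip_width: 0.0854
finger_force: 0.0
```

```bash
python3 plan.py .507 .225 .25 0 0.22; cat > look.py <<'E'
import sys;from h import *
n=sys.argv[1]
win=lambda P,x0,x1,y0,y1:(P[...,0]>x0)&(P[...,0]<x1)&(P[...,1]>y0)&(P[...,1]<y1)
for c in("top","side"):
    p,d=grab_frame(c);P=cloud(c,d);np.savez(f"pics/{n}{c}.npz",p=p,d=d)
    if c=="top": a=p[110:250,220:400]
    else: a=p[120:260,250:400]
    cv2.imwrite(f"pics/{n}{c}.png",cv2.resize(a[:,:,::-1],None,fx=4,fy=4,interpolation=cv2.INTER_CUBIC))
    k=win(P,.44,.58,.15,.30)&(P[...,2]>.11)&(P[...,2]<.16);A=P[k]
    if len(A): print(c,"pack top",len(A),A.mean(0).round(4),A.min(0).round(3),A.max(0).round(3))
    k=win(P,.56,.7,.15,.22)&(P[...,2]>.24)&(P[...,2]<.262);A=P[k]
    if len(A): print(c,"knob",len(A),A.mean(0).round(4),A.min(0).round(3),A.max(0).round(3))
    k=win(P,.60,.70,.225,.29)&(P[...,2]>.2)&(P[...,2]<.262);A=P[k]
    if len(A): print(c,"post top",len(A),np.median(A,0).round(4),A.min(0).round(3),A.max(0).round(3))
E
python3 look.py a
```

```text
t 12.5 pos [0.3746 0.1954 0.323 ] z [ 0.     0.001 -1.   ] y [-0.217  0.976  0.001] F [0.4 0.  0.5] w 0.0854 fp 0.0 q [ 0.37  0.02  1.83  0.    1.3  -1.42]
 turn [ 0.01  0.01 -0.01]  shift now-axes [-4.52  0.    2.43]  target-axes [-4.52 -0.    2.43]
top pack top 144 [0.5083 0.2246 0.1334] [0.488 0.198 0.112] [0.528 0.251 0.143]
top knob 26 [0.6446 0.1921 0.253 ] [0.637 0.185 0.24 ] [0.652 0.202 0.261]
top post top 118 [0.6521 0.2526 0.2269] [0.636 0.225 0.205] [0.671 0.275 0.238]
side pack top 110 [0.5047 0.2133 0.1283] [0.486 0.192 0.11 ] [0.525 0.248 0.141]
side knob 25 [0.6427 0.1875 0.2494] [0.634 0.181 0.241] [0.652 0.196 0.256]
side post top 44 [0.6417 0.2501 0.2238] [0.633 0.228 0.204] [0.665 0.267 0.232]
```

```bash
python3 -c "
import cv2,numpy as np
a=cv2.imread('pics/atop.png');b=cv2.imread('pics/aside.png');b=b[:400,:];
c=np.zeros((560,800,3),np.uint8);a=cv2.resize(a[:, :480],(480,560));c[:,:480]=a;b=cv2.resize(cv2.imread('pics/aside.png')[:, 0:600],(320,299));c[:299,480:]=b
cv2.imwrite('pics/aa.png',c)"
```

```text
(no output)
```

View pics/aa.png

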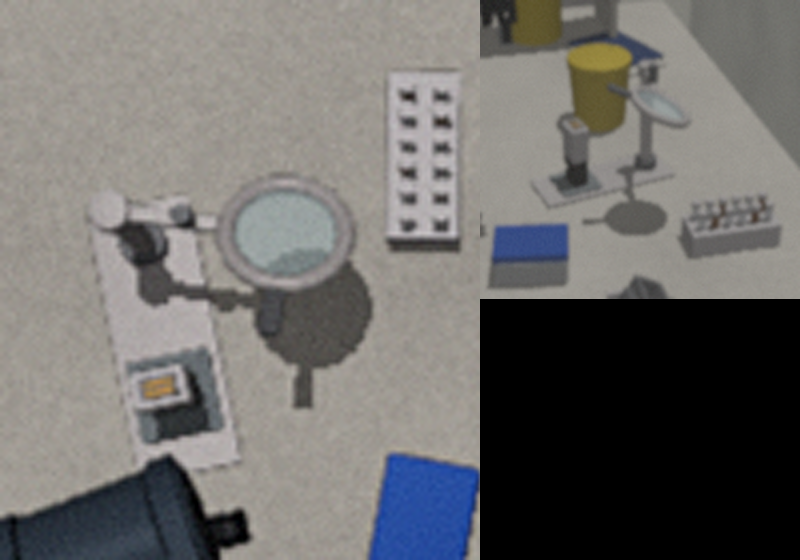

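The pack stands upright and centred on the stage, with its contact at crop (158,387) over the grey square, and the lens is still swung away. The post is at about (0.653, 0.254) and the knob at (0.645, 0.192), so the boom is at about +1.24. I'll turn the hand so the fingers close across the boom.

>>> apply_moves --pt "0 0 1 0 0 0 1" --pt "0 0 1 0 0 0 1" --pt "0 0 1 0 0 0 1" --pt "0 0 1 0 0 0 1" --pt "0 0 1 0 0 0 1"

```text
time_s: 13.02
tool_pos: [0.3765, 0.196, 0.323]
ee_rot: [0.142, 0.99, 0.001, 0.0]
contact_force: [0.2, 0.2, 0.4]
grip_width: 0.0858
finger_force: 0.0
```

>>> apply_moves --pt "0 0 1 0 0 0 1" --pt "0 0 1 0 0 0 1" --pt "0 0 1 0 0 0 1" --pt "0 0 1 0 0 0 1" --pt "0 0 1 0 0 0 1"

```text
time_s: 13.43
tool_pos: [0.3766, 0.1959, 0.323]
ee_rot: [0.383, 0.924, 0.001, 0.0]
contact_force: [-0.4, 0.6, -0.7]
grip_width: 0.0853
finger_force: 0.0
```

>>> apply_moves --pt "0 0 1 0 0 0 1" --pt "0 0 1 0 0 0 1" --pt "0 0 1 0 0 0 1" --pt "0 0 1 0 0 0 1" --pt "0 0 1 0 0 0 1"

```text
time_s: 13.85
tool_pos: [0.3766, 0.1959, 0.323]
ee_rot: [0.6, 0.8, 0.001, -0.0]
contact_force: [0.9, -0.6, 0.7]
grip_width: 0.0852
finger_force: 0.0
```

>>> apply_moves --pt "0 0 1 0 0 0 1" --pt "0 0 1 0 0 0 1" --pt "0 0 1 0 0 0 1" --pt "0 0 1 0 0 0 1" --pt "0 0 0.2 0 0 0 1"

```text
time_s: 14.27
tool_pos: [0.3765, 0.1959, 0.3229]
ee_rot: [0.753, 0.658, 0.001, -0.0]
contact_force: [-0.4, -0.7, 0.3]
grip_width: 0.0854
finger_force: 0.0
```

```bash
python3 plan.py .645 .191 .323 0 -1.70
python3 - <<'E'
from h import *
q=np.load("pics/atop.npz");p=q["p"].astype(int);g=p.mean(2)
# knob top: dark blob on the white boom near px (265,163)
cv2.imwrite("/tmp/x.png",p.astype(np.uint8))
for v in range(156,172): print(v,g[v,240:282:1].astype(int))
E
```

```text
t 14.27 pos [0.3765 0.1959 0.3229] z [ 0.     0.001 -1.   ] y [ 0.991 -0.134  0.   ] F [-0.4 -0.7  0.3] w 0.0854 fp 0.0 q [0.37 0.02 1.82 0.   1.29 0.5 ]
 turn [ 0.   -0.01 -0.06]  shift now-axes [1.04 8.89 0.  ]  target-axes [ 0.99  8.9  -0.  ]
156 [149 149 146 148 151 159 155 153 147 149 157 154 152 150 150 151 150 155
 151 148 147 148 152 154 152 153 152 149 149 149 154 149 151 148 157 156
 144 147 148 148 133 130]
157 [147 152 149 148 147 158 157 164 153 148 147 150 154 155 153 150 152 152
 151 157 151 157 152 155 152 148 151 146 150 150 154 144 151 148 151 150
 153 149 151 142 128 132]
158 [152 150 155 157 158 164 169 169 167 159 153 146 152 147 154 157 157 154
 150 153 146 152 154 145 136 142 142 150 153 153 152 154 151 148 147 153
 150 150 142 132 138 141]
159 [150 155 153 161 161 165 169 172 174 177 167 135 141 156 151 153 157 154
 142 129 135 154 169 168 171 173 167 156 150 151 152 151 154 149 153 157
 156 145 131 134 135 134]
160 [152 152 152 163 161 167 171 167 174 175 171 132 111 132 128 140 147 157
 165 166 168 170 181 183 171 165 166 151 145 153 149 159 156 156 154 153

[... 1261 characters left out ...]
 [148 152 141 156 163 146 139 126 103  70  48  49  54  48  52  44  45  60
 100 115  98 149 181 181 180 174 167 171 140 123 121 129 132 120 118 134
 143 129 119 148 160 157]
169 [147 150 129 154 168 167 169 165 158 123  71  45  48  47  52  52  42  49
  84 106  97 103 157 179 179 176 179 176 172 147 148 152 151 130 123 135
 139 122 119 145 162 156]
170 [154 149 130 153 168 171 168 169 178 140  87  65  51  50  52  51  44  42
  62 100  99  70 144 179 171 175 173 179 173 133 136 154 154 133 119 137
 142 130 118 140 159 159]
171 [151 147 142 153 165 164 166 170 171 130 102  93  75  51  43  51  48  48
  51  96  91  65 144 183 178 171 173 171 173 126 133 155 156 151 122 128
 140 137 118 123 149 161]
```

The knob is at (0.644, 0.193), 64 mm from the post axis (0.652, 0.2565), which matches the given 65 mm. Moving over it.

>>> apply_moves --pt "0 0 0 0.2 0.9 0 1" --pt "0 0 0 0.2 0.9 0 1" --pt "0 0 0 0.2 0.9 0 1" --pt "0 0 0 0.2 0.9 0 1" --pt "0 0 0 0.15 0.9 0 1"

```text
time_s: 14.68
tool_pos: [0.5153, 0.2068, 0.3226]
ee_rot: [0.751, 0.661, 0.0, -0.0]
contact_force: [-0.4, -0.6, 0.1]
grip_width: 0.0856
finger_force: 0.0
```

>>> apply_moves --pt "0 0 0 0 0.9 0 1" --pt "0 0 0 0 0.9 0 1" --pt "0 0 0 0 0.9 0 1" --pt "0 0 0 0 0.9 0 1" --pt "0 0 0 0 0.8 0 1"

```text
time_s: 15.1
tool_pos: [0.6462, 0.1891, 0.3223]
ee_rot: [0.751, 0.661, 0.0, -0.0]
contact_force: [-0.4, -0.4, -0.2]
grip_width: 0.0853
finger_force: 0.0
```

```bash
python3 plan.py .6443 .193 .230 0 -1.70
```

```text
t 15.1 pos [0.6462 0.1891 0.3223] z [-0.     0.001 -1.   ] y [ 0.992 -0.127 -0.   ] F [-0.4 -0.4 -0.2] w 0.0853 fp 0.0 q [0.22 0.52 1.17 0.   1.45 0.34]
 turn [-0.   -0.01  0.02]  shift now-axes [ 0.12 -0.08  3.08]  target-axes [ 0.12 -0.08  3.08]
```

>>> apply_moves --pt "0 0 0 0.12 -0.08 0.6 1" --pt "0 0 0 0 0 0.8 1" --pt "0 0 0 0 0 0.8 1" --pt "0 0 0 0 0 0.6 1" --pt "0 0 0 0 0 0.25 1"

```text
time_s: 15.52
tool_pos: [0.6419, 0.1932, 0.228]
ee_rot: [0.751, 0.661, -0.001, -0.001]
contact_force: [0.1, -0.3, -1.0]
grip_width: 0.0854
finger_force: 0.0
```

>>> apply_moves --pt "0 0 0 0 0 0 0" --pt "0 0 0 0 0 0 -0.3" --pt "0 0 0 0 0 0 -0.3" --pt "0 0 0 0 0 0 -0.6" --pt "0 0 0 0 0 0 -1" --newtons 25

```text
time_s: 15.93
tool_pos: [0.6429, 0.1935, 0.2321]
ee_rot: [0.751, 0.66, 0.001, 0.0]
contact_force: [-0.3, 0.4, 0.8]
grip_width: 0.0252
finger_force: 0.0
```

>>> apply_moves --pt "0 0 0 0 0 0 -1" --pt "0 0 0 0 0 0 -1" --pt "0 0 0 0 0 0 -1" --pt "0 0 0 0 0 0 -1"

```text
time_s: 16.27
tool_pos: [0.6428, 0.1935, 0.2318]
ee_rot: [0.752, 0.66, 0.001, -0.0]
contact_force: [-1.4, 0.5, 5.6]
grip_width: 0.0171
finger_force: 25.6
```

```bash
python3 plan.py .6443 .193 .230 0 -1.70; python3 look.py b
```

```text
t 16.27 pos [0.6428 0.1935 0.2318] z [ 0.001  0.001 -1.   ] y [ 0.992 -0.13   0.001] F [-1.4  0.5  5.6] w 0.0171 fp 25.6 q [0.22 0.57 1.3  0.   1.26 0.35]
 turn [ 0.01 -0.01 -0.01]  shift now-axes [-0.01  0.05  0.06]  target-axes [-0.01  0.05  0.06]
top knob 2 [0.6263 0.1873 0.2576] [0.624 0.184 0.256] [0.628 0.19  0.26 ]
top post top 1 [0.6382 0.251  0.2088] [0.638 0.251 0.209] [0.638 0.251 0.209]
side pack top 113 [0.5047 0.2144 0.1276] [0.487 0.191 0.111] [0.525 0.248 0.138]
side knob 65 [0.6401 0.187  0.251 ] [0.622 0.176 0.24 ] [0.663 0.203 0.261]
side post top 16 [0.636  0.2541 0.2111] [0.633 0.234 0.201] [0.664 0.266 0.228]
```

The knob is gripped (17 mm wide). I'll swing the boom along the arc, turning the hand with it.

>>> apply_moves --pt "0 0 0.5 0 -0.11 0 -1" --pt "0 0 1 0 -0.22 0 -1" --pt "0 0 1 0 -0.22 0 -1" --pt "0 0 1 0 -0.22 0 -1" --pt "0 0 0 0 0 0 -1"

```text
time_s: 16.78
tool_pos: [0.6204, 0.2007, 0.2319]
ee_rot: [0.856, 0.516, 0.002, -0.001]
contact_force: [4.0, 5.6, 2.7]
grip_width: 0.0173
finger_force: 25.5
```

```bash
cat > arc.py <<'E'
from plan import *
import sys
post=np.array([.652,.2565]);o=observe()["tool_pos"];v=o[:2]-post
print("r",np.linalg.norm(v).round(4),"boom",(np.arctan2(v[1],v[0])%(2*np.pi)-np.radians(192.26)).round(3))
b=float(sys.argv[1]);a=np.radians(192.26)+b;k=post+.065*np.array([np.cos(a),np.sin(a)])
plan([*k,.23],0,np.radians(-97.4)-(1.238-b))
E
python3 arc.py 0.9
```

```text
r 0.0641 boom 0.842
t 16.78 pos [0.6204 0.2007 0.2319] z [ 0.003  0.003 -1.   ] y [ 0.884 -0.467  0.001] F [4.  5.6 2.7] w 0.0173 fp 25.5 q [0.24 0.54 1.37 0.   1.24 0.73]
 turn [ 0.01 -0.04 -0.19]  shift now-axes [-0.03  0.12  0.06]  target-axes [-0.03  0.12  0.06]
```

>>> apply_moves --pt "0 0 1 0.02 -0.22 0 -1" --pt "0 0 1 0.01 -0.22 0 -1" --pt "0 0 1 0.01 -0.22 0 -1" --pt "0 0 1 0.01 -0.22 0 -1" --pt "0 0 0 0 0 0 -1"

```text
time_s: 17.2
tool_pos: [0.6008, 0.2173, 0.2319]
ee_rot: [0.942, 0.336, 0.002, -0.001]
contact_force: [5.4, 4.2, 1.7]
grip_width: 0.0172
finger_force: 25.6
```

```bash
python3 arc.py 0.0
```

```text
r 0.0645 boom 0.44
t 17.2 pos [0.6008 0.2173 0.2319] z [ 0.004  0.003 -1.   ] y [ 0.632 -0.775  0.   ] F [5.4 4.2 1.7] w 0.0172 fp 25.6 q [0.27 0.51 1.41 0.   1.22 1.16]
 turn [-0.01 -0.05  4.81]  shift now-axes [ 0.22 -0.92  0.06]  target-axes [-0.23 -0.91  0.06]
```

>>> apply_moves --pt "0 0 1 0.02 -0.22 0 -1" --pt "0 0 1 0.01 -0.22 0 -1" --pt "0 0 1 0.01 -0.22 0 -1" --pt "0 0 1 0.01 -0.22 0 -1" --pt "0 0 0.4 0.01 -0.08 0 -1"

```text
time_s: 17.62
tool_pos: [0.5888, 0.2419, 0.2319]
ee_rot: [0.993, 0.122, 0.002, -0.0]
contact_force: [7.2, -3.7, 2.3]
grip_width: 0.0169
finger_force: 25.8
```

>>> apply_moves --pt "0 0 0 0 0 0 -1"

```text
time_s: 17.7
tool_pos: [0.5887, 0.2421, 0.2319]
ee_rot: [0.992, 0.124, 0.002, -0.001]
contact_force: [6.8, 0.8, 1.4]
grip_width: 0.0174
finger_force: 25.7
```

```bash
python3 arc.py 0.0
```

```text
r 0.0649 boom 0.009
t 17.7 pos [0.5887 0.2421 0.2319] z [ 0.004  0.002 -1.   ] y [ 0.245 -0.969 -0.001] F [6.8 0.8 1.4] w 0.0174 fp 25.7 q [0.32 0.51 1.41 0.   1.22 1.64]
 turn [-0.01 -0.05  0.44]  shift now-axes [-0.   -0.02  0.06]  target-axes [-0.   -0.02  0.06]
```

>>> apply_moves --pt "0 0 0 0 0 0 -0.4" --pt "0 0 0 0 0 0 0" --pt "0 0 0 0 0 0 0.3" --pt "0 0 0 0 0 0 0.3" --pt "0 0 0 0 0 -0.3 0.3"

```text
time_s: 18.12
tool_pos: [0.5865, 0.2414, 0.2385]
ee_rot: [0.992, 0.125, -0.002, -0.0]
contact_force: [-0.4, 0.2, -0.6]
grip_width: 0.0554
finger_force: 0.0
```

>>> apply_moves --pt "0 0 0 0 0 -0.6 0.3" --pt "0 0 0 0 0 -0.9 0.3" --pt "0 0 0 0 0 -0.9 0.3" --pt "0 0 0 0 0 -0.9 0.3" --pt "0 0 0 0 0 -0.5 0.3"

```text
time_s: 18.53
tool_pos: [0.5877, 0.2417, 0.3582]
ee_rot: [0.992, 0.125, 0.002, -0.001]
contact_force: [0.4, -0.0, -0.4]
grip_width: 0.0557
finger_force: 0.0
```

>>> apply_moves --pt "0 0 0 -0.9 0 0 0.3" --pt "0 0 0 -0.9 0 0 0.3" --pt "0 0 0 -0.9 0 0 0.3" --pt "0 0 0 -0.9 0 0 0.3" --pt "0 0 0 -0.9 0 0 0.3"

```text
time_s: 18.95
tool_pos: [0.4552, 0.2077, 0.3545]
ee_rot: [0.992, 0.125, 0.0, -0.001]
contact_force: [0.2, -0.1, 0.2]
grip_width: 0.0552
finger_force: 0.0
```

>>> apply_moves --pt "0 0 0 -0.9 0 0 0.3" --pt "0 0 0 -0.9 0 0 0.3" --pt "0 0 0 -0.9 0 0 -1"

```text
time_s: 19.2
tool_pos: [0.3767, 0.1876, 0.3545]
ee_rot: [0.992, 0.125, 0.0, -0.001]
contact_force: [-0.1, -0.1, 0.6]
grip_width: 0.0447
finger_force: 0.0
```

```bash
cat > head.py <<'E'
import sys;from h import *
n=sys.argv[1]
for c in("top","side"):
    p,d=grab_frame(c);P=cloud(c,d);np.savez(f"pics/{n}{c}.npz",p=p,d=d)
    a=p[120:240,220:350] if c=="top" else p[120:240,250:380]
    cv2.imwrite(f"pics/{n}{c}.png",cv2.resize(a[:,:,::-1],None,fx=4.6,fy=4.6,interpolation=cv2.INTER_CUBIC))
    k=(np.hypot(P[...,0]-.505,P[...,1]-.2246)<.068)&(P[...,2]>.165)&(P[...,2]<.275)
    A=P[k]
    for _ in range(4):
        m=A.mean(0);_,S,V=np.linalg.svd(A-m,full_matrices=False);nv=V[2]*np.sign(V[2,2]);A=A[abs((A-m)@nv)<.012]
    mx=np.array([.977,.213,0]);my=np.array([-.213,.977,0])
    print(c,len(A),"mean",m.round(4),"n",nv.round(3),"tilt about boom",np.arctan2(-nv@my,nv[2]).round(3),"along",np.arctan2(nv@mx,nv[2]).round(3))
    r=k.astype(np.uint8);v,u=np.nonzero(r);print("  extents",P[k].min(0).round(3),P[k].max(0).round(3))
E
python3 head.py c; python3 plan.py .488 .304 .30 0 -2.9
```

```text
top 955 mean [0.5076 0.2253 0.2212] n [ 0.098 -0.43   0.898] tilt about boom 0.456 along 0.005
  extents [0.451 0.17  0.187] [0.572 0.291 0.26 ]
side 612 mean [0.5045 0.2184 0.219 ] n [ 0.102 -0.422  0.901] tilt about boom 0.449 along 0.01
  extents [0.447 0.163 0.188] [0.572 0.286 0.254]
t 19.3 pos [0.3755 0.1874 0.3551] z [ 0.001  0.001 -1.   ] y [ 0.249 -0.969 -0.001] F [ 0.9 -0.2 -0.5] w 0.0298 fp 0.0 q [ 0.35 -0.01  1.78  0.    1.37  1.67]
 turn [-0.01 -0.01  0.1 ]  shift now-axes [ 4.6  -2.83  1.84]  target-axes [ 4.57 -2.88  1.84]
```

View pics/ctop.png

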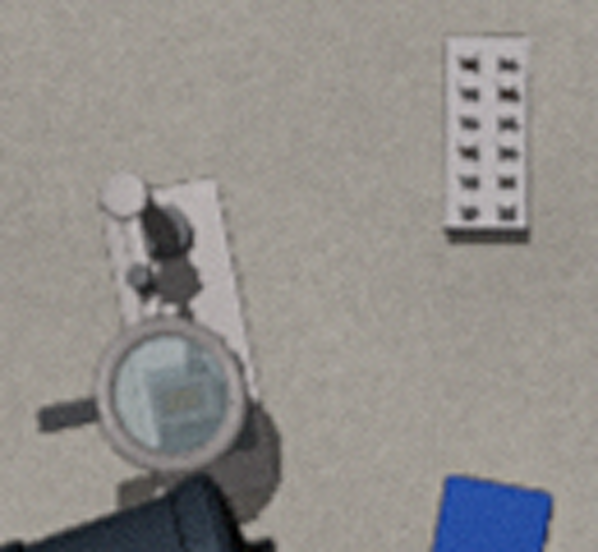

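The lens, at crop (172,393), is now over the pack, which shows through the glass. The tilt is still +0.45, with the tab raised at crop (65,415). I'll press the tab down with shut fingers.

>>> apply_moves --pt "0 0 0 0.92 -0.6 0 -1" --pt "0 0 0 0.92 -0.59 0 -1" --pt "0 0 0 0.92 -0.59 0 -1" --pt "0 0 0 0.92 -0.59 0 -1" --pt "0 0 0 0.92 -0.59 0 -1"

```text
time_s: 19.72
tool_pos: [0.491, 0.3096, 0.3544]
ee_rot: [0.992, 0.125, 0.0, -0.001]
contact_force: [0.3, -0.3, -1.1]
grip_width: 0.0003
finger_force: 0.0
```

>>> apply_moves --pt "0 0 0 0 0 0.7 -1" --pt "0 0 0 0 0 0.7 -1" --pt "0 0 0 0 0 0.4 -1" --pt "0 0 0 0 0 0 -1"

```text
time_s: 20.05
tool_pos: [0.4893, 0.3081, 0.2975]
ee_rot: [0.992, 0.125, -0.002, 0.0]
contact_force: [-0.9, 0.1, -0.3]
grip_width: -0.0001
finger_force: 0.0
```

```bash
python3 plan.py .4869 .3077 .22 0 -2.9
```

```text
t 20.05 pos [0.4893 0.3081 0.2975] z [-0.004 -0.001 -1.   ] y [ 0.248 -0.969  0.   ] F [-0.9  0.1 -0.3] w -0.0001 fp 0.0 q [0.48 0.35 1.49 0.   1.31 1.8 ]
 turn [0.   0.04 0.09]  shift now-axes [-0.07 -0.01  2.58]  target-axes [-0.08 -0.01  2.58]
```

>>> apply_moves --pt "0 0 0.1 -0.07 0 0.5 -1" --pt "0 0 0 0 0 0.4 -1" --pt "0 0 0 0 0 0.3 -1" --pt "0 0 0 0 0 0.3 -1" --pt "0 0 0 0 0 0.3 -1"

```text
time_s: 20.47
tool_pos: [0.4882, 0.3083, 0.2465]
ee_rot: [0.993, 0.12, 0.001, -0.001]
contact_force: [-0.1, 1.2, 1.8]
grip_width: 0.0001
finger_force: 1.2
```

>>> apply_moves --pt "0 0 0 0 0 0.25 -1" --pt "0 0 0 0 0 0.2 -1" --pt "0 0 0 0 0 0.15 -1" --pt "0 0 0 0 0 0 -1"

```text
time_s: 20.8
tool_pos: [0.4875, 0.3076, 0.2271]
ee_rot: [0.993, 0.12, -0.001, -0.0]
contact_force: [-0.0, -0.1, -0.3]
grip_width: 0.0002
finger_force: 0.0
```

```bash
python3 plan.py .4869 .3077 .22 0 -2.9; python3 head.py d
```

```text
t 20.8 pos [0.4875 0.3076 0.2271] z [-0.001  0.    -1.   ] y [ 0.238 -0.971 -0.   ] F [-0.  -0.1 -0.3] w 0.0002 fp 0.0 q [0.48 0.4  1.59 0.   1.15 1.81]
 turn [-0.    0.01 -0.01]  shift now-axes [-0.02 -0.01  0.24]  target-axes [-0.02 -0.01  0.24]
top 932 mean [0.5093 0.2183 0.2197] n [ 0.019 -0.061  0.998] tilt about boom 0.064 along 0.005
  extents [0.451 0.164 0.208] [0.572 0.274 0.233]
side 443 mean [0.5055 0.2127 0.2192] n [ 0.02  -0.085  0.996] tilt about boom 0.087 along 0.002
  extents [0.448 0.159 0.206] [0.571 0.291 0.274]
```

>>> apply_moves --pt "0 0 0 0 0 0.1 -1" --pt "0 0 0 0 0 0.08 -1" --pt "0 0 0 0 0 0.05 -1" --pt "0 0 0 0 0 0 -1"

```text
time_s: 21.23
tool_pos: [0.4877, 0.3078, 0.2209]
ee_rot: [0.993, 0.12, -0.0, -0.0]
contact_force: [0.7, -0.2, 0.5]
grip_width: -0.0004
finger_force: 0.0
```

```bash
python3 plan.py .4869 .3077 .22 0 -2.9; python3 head.py e
```

```text
t 21.23 pos [0.4877 0.3078 0.2209] z [-0.     0.001 -1.   ] y [ 0.238 -0.971 -0.001] F [ 0.7 -0.2  0.5] w -0.0004 fp 0.0 q [0.48 0.41 1.59 0.   1.14 1.81]
 turn [-0.01  0.   -0.01]  shift now-axes [-0.03 -0.    0.03]  target-axes [-0.03 -0.    0.03]
top 931 mean [0.5091 0.218  0.2199] n [-0.003 -0.004  1.   ] tilt about boom 0.004 along -0.004
  extents [0.451 0.163 0.209] [0.572 0.276 0.232]
side 406 mean [0.5058 0.2121 0.2195] n [ 0.002 -0.029  1.   ] tilt about boom 0.029 along -0.004
  extents [0.448 0.157 0.207] [0.571 0.29  0.275]
```

The head is level within about 0.02 rad. I'll withdraw straight up, back away and check.

>>> apply_moves --pt "0 0 0 0 0 -0.3 -1" --pt "0 0 0 0 0 -0.6 -1" --pt "0 0 0 0 0 -0.9 -1" --pt "0 0 0 0 0 -0.9 -1" --pt "0 0 0 0 0 -0.9 -1"

```text
time_s: 21.75
tool_pos: [0.4875, 0.3076, 0.3311]
ee_rot: [0.993, 0.12, 0.0, -0.0]
contact_force: [-0.3, -0.4, -0.2]
grip_width: 0.0002
finger_force: 0.0
```

>>> apply_moves --pt "0 0 0 -0.9 0 -0.5 -1" --pt "0 0 0 -0.9 0 0 -1" --pt "0 0 0 -0.9 0 0 -1" --pt "0 0 0 -0.9 0 0 -1" --pt "0 0 0 -0.9 0 0 -1"

```text
time_s: 22.17
tool_pos: [0.3553, 0.275, 0.3448]
ee_rot: [0.993, 0.12, 0.0, -0.001]
contact_force: [0.4, 0.7, 0.8]
grip_width: 0.0004
finger_force: 0.0
```

```bash
python3 plan.py .4869 .3077 .22 0 -2.9; python3 head.py f; python3 - <<'E'
import cv2,numpy as np
from h import *
a=cv2.imread('pics/ftop.png')[:,:400];b=cv2.imread('pics/fside.png')[:,:400];cv2.imwrite('pics/ff.png',np.hstack([a,b]))
q=np.load("pics/ftop.npz");P=cloud("top",q["d"])
m=((P[...,2]>.205)&(P[...,2]<.24)&(np.hypot(P[...,0]-.505,P[...,1]-.225)<.064)).astype(np.uint8)
c=max(cv2.findContours(m,cv2.RETR_EXTERNAL,cv2.CHAIN_APPROX_NONE)[0],key=cv2.contourArea)
(e,ax,an)=cv2.fitEllipse(c);print("lens",onplane("top",*e,.22).round(4),ax)
E
```

```text
t 22.17 pos [0.3553 0.275  0.3448] z [ 0.     0.001 -1.   ] y [ 0.238 -0.971 -0.001] F [0.4 0.7 0.8] w 0.0004 fp 0.0 q [0.55 0.06 1.73 0.   1.35 1.88]
 turn [-0.01 -0.01 -0.01]  shift now-axes [ 4.52 -0.01  4.16]  target-axes [ 4.52 -0.01  4.16]
top 985 mean [0.509  0.2215 0.2198] n [-0.    -0.007  1.   ] tilt about boom 0.007 along -0.002
  extents [0.451 0.163 0.209] [0.572 0.291 0.233]
side 406 mean [0.5057 0.213  0.2195] n [-0.001 -0.025  1.   ] tilt about boom 0.024 along -0.007
  extents [0.448 0.157 0.208] [0.572 0.289 0.227]
lens [0.5084 0.2217 0.22  ] (33.79375076293945, 35.57441329956055)
```

View pics/ff.png

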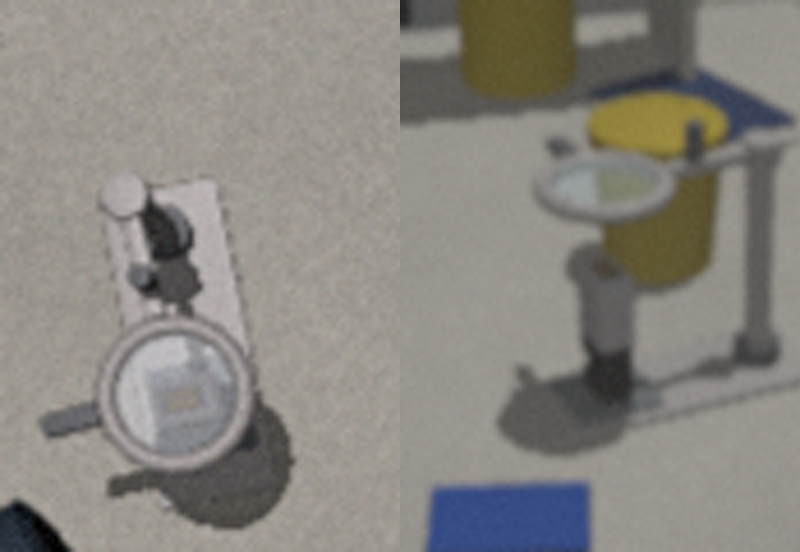

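The lens is level over the upright pack: disc at left crop (175,393), pack at right crop (607,330). The lens centre at (0.508, 0.222) is within 4 mm of the pack centre, and the arm is clear, so I'm handing in.

```bash
python3 -c "from workcell import job_done;print(job_done())"
```

```text
the job is handed in; nothing more can be done
None
```

The job is handed in after about 22 s of robot time: the pack stands upright on the stage, shank down and released, with the lens about 4 mm off the pack's centre and the head level to about 0.02 rad; I didn't re-measure the bystander objects at the end, and no verdict came back.

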